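# Clamp the turned cup and brush it out

## Task

The carver's freshly turned wooden cup stands loose in the carving vise: turn the red T-handled clamp knob clockwise (seen from above) until it clicks past its detent and the jaw holds the cup in the V-stop. Then, with the long blue-handled brush, scrub inside the cup: down to the bottom, up at least halfway, and down to the bottom again, and stand the brush upright back on its cork coaster. Leave the vise clicked shut with the cup in it, and do not push about or tip the figure, glue bottle, mallet or wood blank.

Things in the scene. Friction and masses are not known exactly. Their poses are not given: they have to be found in the camera images.
- knob (a joint): angle of the vise's clamp knob, rad: 0 open, grows clockwise seen from above; starts between 0 and 0.3. A spring plunger resists (up to about 0.3 N m) from about 0.55 rad; past the hump at 0.8 it snaps on, and from about 1.0 rad the plunger keeps it from turning back (clicked); it rests at about 1.03 when let go; hard stop at 1.45. It drives the jaw 16.5 mm per rad towards the V-stop
- knob_grip (a point): grip point of the red T-handle, on the knob's vertical axis, at mid-height of the bar, 91 mm above the table. The bar is 75 mm long along this point's x axis (white mark at its +x end), 16 mm thick along y, 36 mm tall; the housing's top is 31 mm below this point. The point turns with the knob
- vise: carving vise, fixed: dark steel base plate 130 x 262 x 12 mm with its long side along y; origin under its centre on the table. Green clamp housing 90 x 85 x 60 mm high centred at y = -75 mm, with the knob on top; a sprung black rubber jaw pad in front of it moves to +y; wooden V-stop, 62 mm high, at the +y end
- seat (a point): on the base plate (12 mm above the table) where the cup's centre stands when it is held in the V-stop: at y = +65 mm in the vise's frame
- cup: pale wooden cup, loose, open at the top: 88 mm outside diameter, 105 mm high, walls 5 mm, inside diameter 78 mm, floor 8 mm thick. Origin at the centre of its underside. It starts 5 to 9 mm short of the seat
- brush: stiff round brush standing on its bristles, 192 mm tall: dark bristle head 36 mm diameter up to 50 mm, brass ferrule 37 mm diameter up to 74 mm, then a flat blue handle 28 mm wide (x) by 16 mm thick (y) to the top. Origin at the centre of the bristles' flat lower end, z up the handle
- coaster: round cork coaster, fixed, 100 mm diameter, 12 mm high, origin under its centre; the brush stands on it
- figure: bystander: dark carved figure standing upright, 198 mm tall, 68 mm diameter at the foot, origin under its centre
- glue: bystander: white glue bottle with red cap, 50 mm diameter, 110 mm tall, origin under its centre
- mallet: bystander: wooden mallet lying flat; head 55 x 75 x 55 mm high centred at y = +50 mm, handle 24 mm thick along -y to y = -85 mm; origin on the table below the neck
- blank: bystander: brown wood blank 70 x 100 x 60 mm high lying near the coaster, origin under its centre
Not all that is in view belongs to the job. Leave any turquoise look-alike of the brush alone.

How it is judged:
On the way, in this order (a step that is already met when the one before it is completed fails the run):
1. the knob is clicked past its detent and the cup is held in the V-stop (value of joint knob above 0.95 rad and horizontal distance between cup and seat below 0.006 m), for 0.2 s.
2. the brush's bristle end is at the bottom of the cup (within 15 mm of its floor) (horizontal distance between brush and cup below 0.03 m and z of brush in the frame of cup below 0.023 m), for 0.05 s.
3. the brush is drawn up about halfway or more (bristle end over 42 mm above the cup's floor) (z of brush in the frame of cup above 0.05 m), for 0.02 s.
4. the brush is at the bottom of the cup again (all of step 2), for 0.05 s.
At the end, for the whole second after the job is handed in: The knob rests past its detent (over 0.95 rad), the cup stands upright (within 0.1 rad) in the vise within 6 mm of the seat, and the brush stands still and upright (within 0.1 rad) on the cork coaster, its centre within 40 mm of the coaster's centre (all of step 1 and angle between each of cup, brush's own z axis and vertical below 0.1 rad and horizontal distance between brush and coaster below 0.04 m and height (world z) of brush between 0.008 and 0.02 m and linear speed of each of brush, cup below 0.03 m/s); the robot touches nothing.
It fails at once if the figure is pushed more than 30 mm or tipped (distance of figure from where it was at the start of the episode above 0.03 m or angle between figure's own z axis and vertical above 0.3 rad).
It fails at once if the glue bottle is pushed more than 30 mm or tipped (distance of glue from where it was at the start of the episode above 0.03 m or angle between glue's own z axis and vertical above 0.3 rad).
It fails at once if the mallet is pushed more than 30 mm or tipped (distance of mallet from where it was at the start of the episode above 0.03 m or angle between mallet's own z axis and vertical above 0.3 rad).
It fails at once if the wood blank is pushed more than 30 mm or tipped (distance of blank from where it was at the start of the episode above 0.03 m or angle between blank's own z axis and vertical above 0.3 rad).
It fails at once if the cup is tipped over or lifted out of the vise (angle between cup's own z axis and vertical above 0.35 rad or distance between cup and seat above 0.04 m).
It also fails if it takes over 67 s, if anything falls off the work surface, if the arm or the gripper's body presses on something with over 40 N, if the wrist force passes 120 N, or if a joint passes its speed limit or range.

## Robot

A 6-joint arm with a two-finger parallel gripper is mounted at the origin on the work surface. World frame = base frame: x ahead of the robot, y to its left, z up, the work surface at z = 0. Lengths are in m, angles in rad, forces in N, time in s.
With the tool pointing down it reaches from about 0.375 to 0.975 m from the base axis. Payload 3.8 kg.
Tool frame: the origin (TCP) lies on the mounting face of the last link; the fingertips stand 173 mm ahead of it and the grasp point (between the pads) lies 155 mm ahead of it; z points along the fingers, y is the line along which they close (so a half turn about z gives the same grasp; the last joint's range is limited). The gripper opens to 85 mm and grips with 20 to 120 N. Pads are 22 mm wide; open, the fingers measure 114 mm over their backs; the gripper's body (76 mm by 85 mm) begins 54 mm behind the grasp point. The pads swing forward as they close: fully open they stand 13 mm farther back than shut.
Start: joints at [1.177, 0.264, 1.604, -0, 1.274, -0.037], TCP at [0.236, 0.632, 0.405] pointing down, gripper open.
Joint ranges: [-2.63, 2.63], [-0.94, 2.18], [0.31, 2.57], [-1.31, 4.45], [0, 2.66], [-2.55, 2.55]. Speed limits (rad/s): [2.57, 2.57, 3.14, 3.14, 3.14, 3.14].

## Interface

Orientations are given as a rotation vector (axis times angle).
In Python, from workcell import bot gives the robot as it stands.
- The arm moves only by the tool drive_tool, never from a script. Its argument "increments" is a list of rows, each an object with "delta_pos": the shift along the tool's x, y, z in mm, a list of three; "turn": the turn about the tool's z in rad; "jaw": the opening, from -1 (shut) to 1 (fully open). A call has 1 to 8 rows; each row shifts and turns the commanded pose from where the row before left it, along the tool's axes as they then stand; what a row does not reach is not made up. A row lasts 1/12 s, in which the tool goes at most 41.7 mm and 7.16 degrees, less where a joint would pass 70% of its speed; a pose out of reach is approached as far as the arm can. A call is refused whole if a number of a shift passes 41.7 or a number of a turn 0.125, either way. A call with a gripper value outside its range is refused whole. The fingers move at their own pace and stop on an object; "grip_force" is the grip in N (left out, the last holds). Time passes only in rows, so rows that do not move let the fingers close. It gives the time, the measured TCP pose, the force, the opening and the grip force at its end, in the units of the state.
- bot.read_state(): the state, without advancing time (a new reading comes with each control period).
- bot.read_camera(name): name is "side" or "top"; returns a dict with "pixels" (420x560x3 uint8, red, green, blue), "fovy" (degrees; the focal length in pixels is half the picture's height over the tangent of half this angle, whatever the lens; pixels are square), "cx", "cy" (the principal point, pixels), "camera_from_world" (4x4, takes a point from world to camera coordinates). Camera axes: x right, y down, z forward; pixel columns grow to the right and rows downward; lengths in m; the calibration is good to about 2 mm. A picture is of the moment at which its call begins. There is no depth.
- bot.finish_job(): hands the job in; it is judged then, once.
The state is a dict: "time": time; "q": joint angles; "joint_vel": joint speeds; "joint_torque": joint torques, N m; "tool_pos": TCP position; "tcp_rot": TCP orientation; "wrist_force": force on the tool from outside, world axes, zero at the start; "torque": the same for the moment, N m; "width": opening from 0.0 (shut) to 1.0 (fully open); "grip_force": force on a finger pad.
Only numpy, scipy, OpenCV 4.12 (cv2) and the standard library are available. Lean on these libraries where they do the work, as an engineer would, in place of code of your own. Each camera call takes 0.05 s, during which the arm holds its last target. There are 200 camera calls.

## Working session

There is one attempt and no reset: what is moved stays moved. The work goes in short steps, Python scripts to look and compute and a tool call to move; the robot and the scene stay as the last step left them, time stands still between calls to the robot, and variables do not carry over. Pictures are saved under pics/ and viewed, at most 10 in all, crops included, and the job is handed in when it is done.

Besides the shell and the picture viewer there is one more tool, called after "Request:" by a JSON object that holds its "name" and its "arguments", one argument or row to a line. drive_tool: Moves the arm, as the interface text tells. Its arguments: {"type":"object","properties":{"increments":{"type":"array"},"grip_force":{"type":"number"}},"required":["increments"]}

```bash
mkdir -p pics; cat > h.py <<'E'
import numpy as np, cv2
from workcell import bot
def cam(n,save=None):
    c=bot.read_camera(n); p=np.array(c['pixels'])
    if save: cv2.imwrite('pics/'+save,p[:,:,::-1])
    return p,c
def ray(c,u,v):
    M=np.array(c['camera_from_world']);f=210/np.tan(np.radians(c['fovy'])/2)
    R=M[:3,:3];o=-R.T@M[:3,3]
    d=R.T@np.array([(u-c['cx'])/f,(v-c['cy'])/f,1]);return o,d
def plane(c,u,v,z):
    o,d=ray(c,u,v);return (o+d*(z-o[2])/d[2])[:3]
def proj(c,p):
    M=np.array(c['camera_from_world']);f=210/np.tan(np.radians(c['fovy'])/2)
    q=M[:3,:3]@np.array(p)+M[:3,3];return f*q[0]/q[2]+c['cx'],f*q[1]/q[2]+c['cy']
E
python3 - <<'E'
from h import *
for n in('top','side'):
    p,c=cam(n,n+'0.png');print(n,c['fovy'],c['cx'],c['cy'],np.round(c['camera_from_world'],3).tolist(),[k for k in c])
print(bot.read_state())
E
```

```text
top 52.69484400604131 277.0655508488416 208.06748888271636 [[-0.022, -1.0, 0.014, -0.014], [-0.984, 0.019, -0.176, 0.526], [0.175, -0.018, -0.984, 0.916], [0.0, 0.0, 0.0, 1.0]] ['pixels', 'fovy', 'cx', 'cy', 'camera_from_world']
side 49.5800412031588 286.6781158594925 215.35304917284802 [[0.982, -0.187, -0.011, -0.512], [-0.111, -0.536, -0.837, 0.15], [0.151, 0.823, -0.548, 0.849], [0.0, 0.0, 0.0, 1.0]] ['pixels', 'fovy', 'cx', 'cy', 'camera_from_world']
{'time': 0.1, 'q': array([ 1.17706176e+00,  2.64654718e-01,  1.60525438e+00,  1.15345781e-05,
        1.27371118e+00, -3.69137834e-02]), 'joint_vel': array([ 7.78284939e-05, -1.26300842e-03, -3.43680312e-03,  6.65234117e-04,
        1.03002014e-03, -3.28225443e-04]), 'joint_torque': array([-2.75037173e-04, -5.16712189e+01, -3.68589771e+01, -4.93677385e-05,
        6.20633698e-03, -2.69823153e-05]), 'tool_pos': array([0.23566147, 0.6321846 , 0.40349259]), 'tcp_rot': array([-0.55745023, -3.09128686,  0.0031073 ]), 'wrist_force': array([ 0.2528276 , -0.47274601,  0.38237105]), 'torque': array([0.01306013, 0.05644747, 0.01581986]), 'grip_force': 0.0, 'width': 1.0038865440061888}
```

View pics/top0.png

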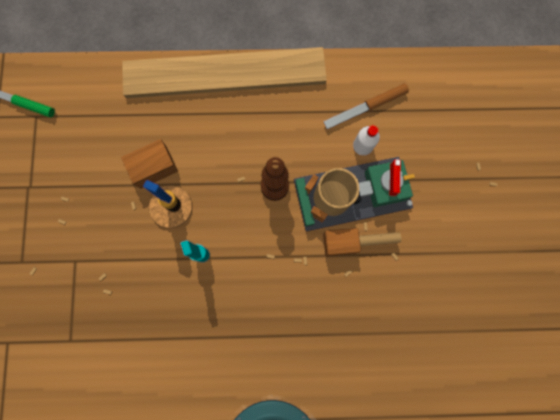

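View pics/side0.png

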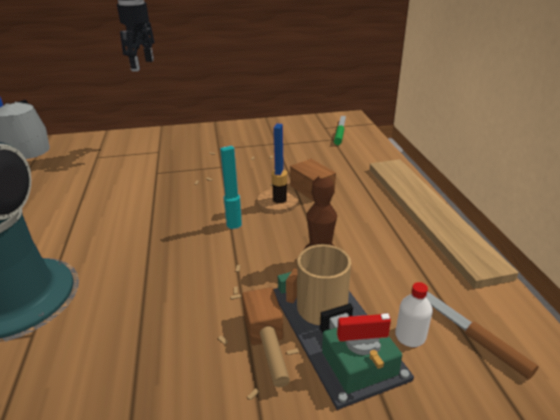

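The top view shows the knob bar at (396,177) with its white mark at the upper end, the cup rim at (338,188), the brush on the coaster at (170,205) and the turquoise decoy at (195,250). The figure is at (275,180), the glue at (367,140) and the mallet at (360,240). The side view agrees with this.

```bash
cat > m.py <<'E'
from h import *
def comp(m):
    n,l,s,ce=cv2.connectedComponentsWithStats(m.astype(np.uint8));i=1+np.argmax(s[1:,4]);return l==i,s[i],ce[i]
P={}
for n in('top','side'):
    p,c=cam(n);P[n]=(p,c);hsv=cv2.cvtColor(p,cv2.COLOR_RGB2HSV);H,S,V=[hsv[:,:,i].astype(int) for i in range(3)]
    red=((H<5)|(H>175))&(S>220)&(V>150)
    blue=(H>105)&(H<125)&(S>150)&(V>60)
    if n=='side': blue[:, :200]=0; red[:305]=0
    else: red[:150]=0
    for nm,m in(('red',red),('blue',blue)):
        k,s,ce=comp(m);r=cv2.minAreaRect(np.argwhere(k)[:,::-1].astype(np.float32))
        print(n,nm,s,ce.round(1),np.round(cv2.boxPoints(r),1).tolist())
    green=(H>65)&(H<90)&(S>80)&(V>20)&(V<140)
    print('green',comp(green)[1:])
p,c=P['top']
big=cv2.resize(p[110:260,110:430],(800,375),interpolation=cv2.INTER_CUBIC);cv2.imwrite('pics/topbig.png',big[:,:,::-1])
p,c=P['side']
big=cv2.resize(p[230:410,220:460],(800,600),interpolation=cv2.INTER_CUBIC);cv2.imwrite('pics/sidebig.png',big[:,:,::-1])
E
python3 m.py
```

```text
top red [393 164   7  29 165] [395.7 178.6] [[393.0, 164.0], [399.0, 164.0], [399.0, 192.0], [393.0, 192.0]]
top blue [144 181  23  20 141] [152.9 188.4] [[142.8000030517578, 185.8000030517578], [147.5, 178.6999969482422], [170.1999969482422, 193.8000030517578], [165.39999389648438, 200.89999389648438]]
green (array([365, 163,  47,  44, 859], dtype=int32), array([384.13271246, 186.556461  ]))
side red [379 317   1   1   1] [379. 317.] [[379.0, 317.0], [379.0, 317.0], [379.0, 317.0], [379.0, 317.0]]
side blue [275 125   7  49 302] [278.3 147.8] [[275.0, 125.0], [281.0, 125.0], [281.0, 173.0], [275.0, 173.0]]
green (array([ 323,  328,   78,   66, 2564], dtype=int32), array([358.93564743, 362.45163807]))
```

View pics/topbig.png

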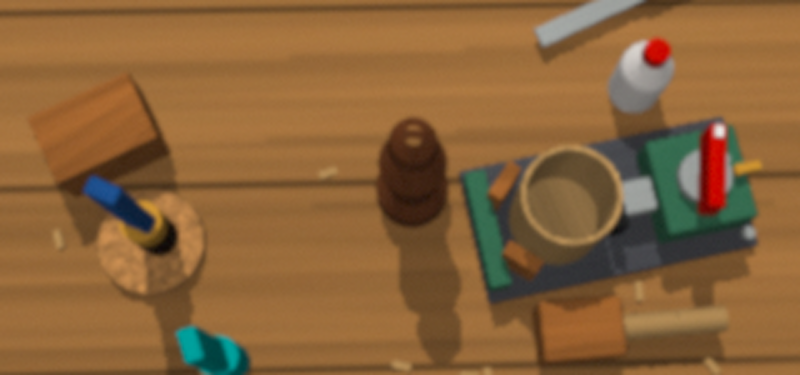

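View pics/sidebig.png

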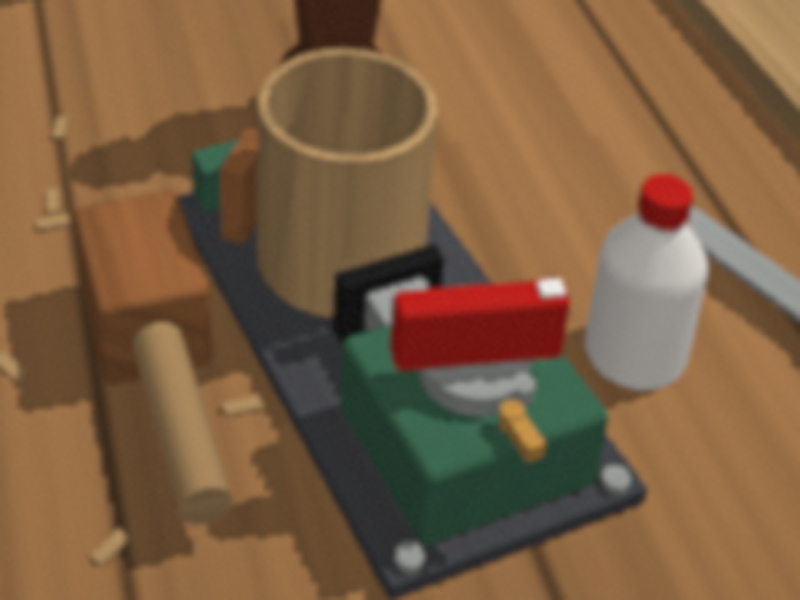

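```bash
cat > m2.py <<'E'
from h import *
p,c=cam('top');q,d=cam('side')
t=lambda X,Y,z:plane(c,110+X/2.5,110+Y/2.5,z)
s=lambda X,Y,z:plane(d,220+X*.3,230+Y*.3,z)
C=[t(460,172,.012),t(718,118,.012),t(758,243,.012),t(490,302,.012)]
print('plate',np.round(C,3),np.mean(C,0).round(3),[np.linalg.norm(C[i]-C[i-1]).round(3) for i in range(4)])
y=(C[0]+C[3]-C[1]-C[2]);y/=np.linalg.norm(y);m=np.mean(C,0);print('vise y',y,'x ang',np.degrees(np.arctan2(-y[0],y[1])),'knob',m-.075*y,'seat',m+.065*y)
print('side plate BR,BL',s(642,490,.012),s(395,590,.012),s(183,197,.012))
print('cup top',t(571,195,.117),'side',s(348,105,.117))
print('cup side L/R',s(258,105,.117),s(437,105,.117))
print('knob top ends',t(718,124,.109),t(712,212,.073),t(712,200,.109),'side',s(552,283,.109),s(398,292,.109),s(568,296,.109))
print('coaster',t(152,243,.012));print('brush top',t(103,187,.204),plane(d,278.3,125,.204),'ferr',t(145,222,.086))
print('handle corners',[plane(c,*k,.204).round(3).tolist() for k in((142.8,185.8),(147.5,178.7))])
print('figure',t(413,180,.1),'glue top',t(656,50,.11),'blank',t(105,130,.06))
E
python3 m2.py
```

```text
plate [[ 0.601 -0.067  0.012]
 [ 0.65  -0.318  0.012]
 [ 0.527 -0.347  0.012]
 [ 0.476 -0.092  0.012]] [ 0.564 -0.206  0.012] [np.float64(0.128), np.float64(0.256), np.float64(0.127), np.float64(0.261)]
vise y [-0.19340829  0.98111836  0.        ] x ang 11.151755101808002 knob [ 0.57822059 -0.27978594  0.012     ] seat [ 0.55114343 -0.14242937  0.012     ]
side plate BR,BL [ 0.6501492  -0.32161256  0.012     ] [ 0.52840103 -0.34797269  0.012     ] [ 0.48126944 -0.09241786  0.012     ]
cup top [ 0.55332904 -0.15476689  0.117     ] side [ 0.55447726 -0.15756033  0.117     ]
cup side L/R [ 0.51151706 -0.14878947  0.117     ] [ 0.59687656 -0.16621667  0.117     ]
knob top ends [ 0.61588367 -0.28721395  0.109     ] [ 0.54529236 -0.28733445  0.073     ] [ 0.54841807 -0.27715566  0.109     ] side [ 0.61200884 -0.28221035  0.109     ] [ 0.54597831 -0.27426484  0.109     ] [ 0.61588524 -0.29068481  0.109     ]
coaster [0.5383168 0.2237504 0.012    ]
brush top [0.54684799 0.21661811 0.204     ] [0.54596731 0.21847353 0.204     ] ferr [0.54331875 0.21278511 0.086     ]
handle corners [[0.545, 0.232, 0.204], [0.559, 0.224, 0.204]]
figure [ 0.57306712 -0.02108757  0.1       ] glue top [ 0.68395655 -0.23704694  0.11      ] blank [0.6347156  0.25726058 0.06      ]
```

Request:
{"name": "drive_tool", "arguments": {
  "increments": [
    {"delta_pos": [0,0,0],"turn": -0.083,"jaw": 0.0},
    {"delta_pos": [0,0,0],"turn": -0.083,"jaw": 0.0},
    {"delta_pos": [-21.3,-34.6,0],"turn": 0,"jaw": 0.0},
    {"delta_pos": [-21.3,-34.6,0],"turn": 0,"jaw": 0.0},
    {"delta_pos": [-21.3,-34.6,0],"turn": 0,"jaw": 0.0},
    {"delta_pos": [-21.3,-34.6,0],"turn": 0,"jaw": 0.0},
    {"delta_pos": [-21.3,-34.6,0],"turn": 0,"jaw": 0.0},
    {"delta_pos": [-21.3,-34.6,0],"turn": 0,"jaw": 0.0}
  ]
}}

```text
time: 0.97
tool_pos: [0.322, 0.4026, 0.4047]
tcp_rot: [0.298, 3.127, 0.0]
wrist_force: [0.9, 0.1, 0.5]
width: 0.501
grip_force: 0.0
```

Request:
{"name": "drive_tool", "arguments": {
  "increments": [
    {"delta_pos": [-21.3,-34.6,0],"turn": 0,"jaw": 0.0},
    {"delta_pos": [-21.3,-34.6,0],"turn": 0,"jaw": 0.0},
    {"delta_pos": [-21.3,-34.6,0],"turn": 0,"jaw": 0.0},
    {"delta_pos": [-21.3,-34.6,0],"turn": 0,"jaw": 0.0},
    {"delta_pos": [-21.3,-34.6,0],"turn": 0,"jaw": 0.0},
    {"delta_pos": [-21.3,-34.6,0],"turn": 0,"jaw": 0.0},
    {"delta_pos": [-21.3,-34.6,0],"turn": 0,"jaw": 0.0},
    {"delta_pos": [-21.3,-34.6,0],"turn": 0,"jaw": 0.0}
  ]
}}

```text
time: 1.63
tool_pos: [0.4367, 0.0984, 0.4051]
tcp_rot: [0.299, 3.126, 0.001]
wrist_force: [0.3, 0.7, -0.6]
width: 0.501
grip_force: 0.0
```

Request:
{"name": "drive_tool", "arguments": {
  "increments": [
    {"delta_pos": [-21.3,-34.6,0],"turn": 0,"jaw": 0.0},
    {"delta_pos": [-21.3,-34.6,0],"turn": 0,"jaw": 0.0},
    {"delta_pos": [-21.3,-34.6,0],"turn": 0,"jaw": 0.0},
    {"delta_pos": [-21.3,-34.6,0],"turn": 0,"jaw": 0.0},
    {"delta_pos": [-21.3,-34.6,0],"turn": 0,"jaw": 0.0},
    {"delta_pos": [-21.3,-34.6,0],"turn": 0,"jaw": 0.0},
    {"delta_pos": [-21.3,-34.6,0],"turn": 0,"jaw": 0.0},
    {"delta_pos": [-21.3,-34.6,0],"turn": 0,"jaw": 0.0}
  ]
}}

```text
time: 2.3
tool_pos: [0.5517, -0.2059, 0.4048]
tcp_rot: [0.3, 3.127, 0.0]
wrist_force: [0.1, 0.5, -0.1]
width: 0.499
grip_force: 0.0
```

Request:
{"name": "drive_tool", "arguments": {
  "increments": [
    {"delta_pos": [-21.3,-34.6,0],"turn": 0,"jaw": 0.0},
    {"delta_pos": [-21.3,-34.6,0],"turn": 0,"jaw": 0.0},
    {"delta_pos": [0,0,38],"turn": 0,"jaw": 0.0},
    {"delta_pos": [0,0,38],"turn": 0,"jaw": 0.0},
    {"delta_pos": [0,0,34],"turn": 0,"jaw": 0.0},
    {"delta_pos": [0,0,0],"turn": 0,"jaw": 0.0}
  ]
}}

```text
time: 2.8
tool_pos: [0.5768, -0.2786, 0.2857]
tcp_rot: [-0.299, -3.113, -0.009]
wrist_force: [-1.5, 0.7, -0.9]
width: 0.5
grip_force: 0.0
```

```bash
python3 - <<'E'
from h import *
q,d=cam('side');p,c=cam('top')
a=cv2.resize(q[200:420,220:480],(800,int(220*800/260)))[:600];b=p[130:250,330:460]
a=np.hstack([cv2.resize(q[210:410,280:440],(400,500)),cv2.resize(b,(400,369)).copy() if 0 else cv2.copyMakeBorder(cv2.resize(b,(400,369)),0,131,0,0,cv2.BORDER_CONSTANT)])
cv2.imwrite('pics/knob1.png',a[:,:,::-1])
s=bot.read_state();print(s['tool_pos'],proj(d,[.579,-.281,.109]),proj(c,[.579,-.281,.109]))
E
```

```text
[ 0.57956008 -0.27947166  0.29320451] (np.float64(363.1975643334277), np.float64(317.64555646178997)) (np.float64(395.5662002060503), np.float64(176.1269571510433))
```

View pics/knob1.png

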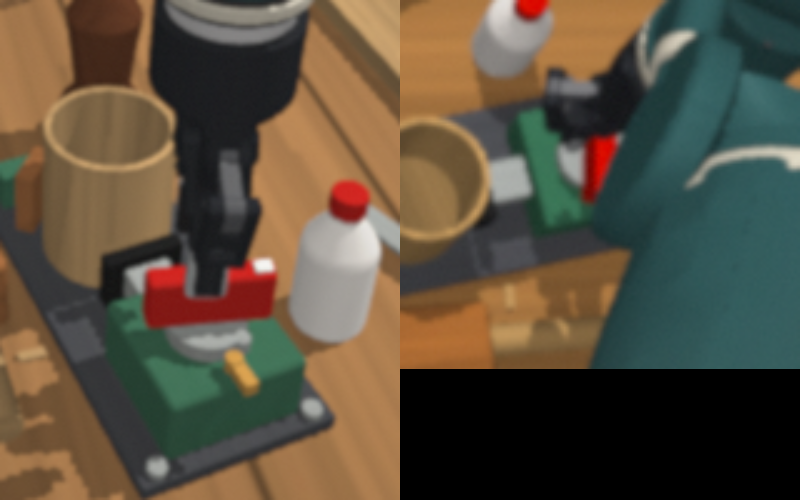

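The fingers straddle the red bar, centred on it, in the side view at about (205,280). Next I descend, grip and turn.

Request:
{"name": "drive_tool", "arguments": {
  "increments": [
    {"delta_pos": [0,0,24],"turn": 0,"jaw": 0.0},
    {"delta_pos": [0,0,23],"turn": 0,"jaw": 0.0},
    {"delta_pos": [0,0,0],"turn": 0,"jaw": -1},
    {"delta_pos": [0,0,0],"turn": 0,"jaw": -1},
    {"delta_pos": [0,0,0],"turn": 0,"jaw": -1},
    {"delta_pos": [0,0,0],"turn": 0,"jaw": -1},
    {"delta_pos": [0,0,0],"turn": 0,"jaw": -1}
  ],
  "grip_force": 80
}}

```text
time: 3.48
tool_pos: [0.58, -0.2811, 0.2498]
tcp_rot: [0.298, 3.127, -0.005]
wrist_force: [-3.8, -5.9, -6.7]
width: 0.175
grip_force: 78.7
```

Request:
{"name": "drive_tool", "arguments": {
  "increments": [
    {"delta_pos": [0,0,0],"turn": 0.1,"jaw": -1},
    {"delta_pos": [0,0,0],"turn": 0.1,"jaw": -1},
    {"delta_pos": [0,0,0],"turn": 0.1,"jaw": -1},
    {"delta_pos": [0,0,0],"turn": 0.1,"jaw": -1},
    {"delta_pos": [0,0,0],"turn": 0.05,"jaw": -1}
  ]
}}

```text
time: 3.9
tool_pos: [0.5802, -0.2807, 0.2498]
tcp_rot: [0.995, 2.978, -0.003]
wrist_force: [-2.9, -3.5, -7.1]
width: 0.176
grip_force: 78.7
```

```bash
python3 - <<'E'
from h import *
s=bot.read_state();print(s)
E
```

```text
{'time': 3.9, 'q': array([-0.48876901,  0.33904337,  1.80974919, -0.00215877,  0.99107027,
       -1.41353424]), 'joint_vel': array([-8.09942290e-04,  1.20203284e-03,  2.52020892e-04,  7.02580438e-04,
        2.90942633e-04,  5.34210335e-01]), 'joint_torque': array([  2.62098134, -54.94161487, -35.34754515,   1.00141961,
        -0.12017964,  -0.13875706]), 'tool_pos': array([ 0.58017964, -0.28069855,  0.24983993]), 'tcp_rot': array([ 0.99502218,  2.97836873, -0.00324651]), 'wrist_force': array([-2.92698692, -3.46981522, -7.12222986]), 'torque': array([-0.44185449,  0.19130747,  0.01244206]), 'grip_force': 78.72101783752441, 'width': 0.1760595523753934}
```

Request:
{"name": "drive_tool", "arguments": {
  "increments": [
    {"delta_pos": [0,0,0],"turn": 0.1,"jaw": -1},
    {"delta_pos": [0,0,0],"turn": 0.1,"jaw": -1},
    {"delta_pos": [0,0,0],"turn": 0.1,"jaw": -1},
    {"delta_pos": [0,0,0],"turn": 0.1,"jaw": -1},
    {"delta_pos": [0,0,0],"turn": 0.1,"jaw": -1},
    {"delta_pos": [0,0,0],"turn": 0.05,"jaw": -1}
  ]
}}

```text
time: 4.4
tool_pos: [0.5806, -0.2804, 0.2499]
tcp_rot: [1.765, 2.595, -0.001]
wrist_force: [-0.7, -2.4, -7.9]
width: 0.174
grip_force: 78.6
```

```bash
python3 - <<'E'
from h import *
s=bot.read_state();print(s['torque'],s['tcp_rot'],s['q'][5])
E
```

```text
[-3.18535568e-01  1.61452586e-04  1.25591552e-01] [ 1.76545844e+00  2.59528289e+00 -1.39038564e-03] -0.8636184099442857
```

Request:
{"name": "drive_tool", "arguments": {
  "increments": [
    {"delta_pos": [0,0,0],"turn": 0.08,"jaw": -1},
    {"delta_pos": [0,0,0],"turn": 0,"jaw": -1}
  ]
}}

```text
time: 4.57
tool_pos: [0.5807, -0.2804, 0.2499]
tcp_rot: [1.863, 2.526, -0.002]
wrist_force: [-1.1, -2.4, -4.6]
width: 0.176
grip_force: 79.0
```

```bash
python3 - <<'E'
from h import *
s=bot.read_state();print(s['torque'],s['tcp_rot'],s['q'][5])
E
```

```text
[-0.43373456  0.05846969  0.54399367] [ 1.86256494e+00  2.52623789e+00 -1.56691418e-03] -0.7873378231453138
```

Request:
{"name": "drive_tool", "arguments": {
  "increments": [
    {"delta_pos": [0,0,0],"turn": 0,"jaw": -0.2},
    {"delta_pos": [0,0,0],"turn": 0,"jaw": -0.2},
    {"delta_pos": [0,0,0],"turn": 0,"jaw": -0.2},
    {"delta_pos": [0,0,-20],"turn": 0,"jaw": -0.2},
    {"delta_pos": [0,0,-40],"turn": 0,"jaw": -0.2},
    {"delta_pos": [0,0,-40],"turn": 0,"jaw": -0.2},
    {"delta_pos": [0,0,-40],"turn": 0,"jaw": -0.2},
    {"delta_pos": [0,0,-20],"turn": 0,"jaw": 0}
  ]
}}

```text
time: 5.23
tool_pos: [0.5814, -0.2801, 0.4156]
tcp_rot: [1.858, 2.521, 0.003]
wrist_force: [0.3, -0.3, 1.3]
width: 0.499
grip_force: 0.0
```

```bash
python3 - <<'E'
from h import *
q,d=cam('side');p,c=cam('top')
r=lambda i:cv2.resize(i,(400,300),interpolation=cv2.INTER_CUBIC)
a=np.vstack([np.hstack([r(q[250:400,240:440]),r(p[130:235,290:430])]),np.hstack([r(q[110:215,230:370]),r(p[165:225,130:210])])])
cv2.imwrite('pics/b1.png',a[:,:,::-1])
E
```

```text
(no output)
```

View pics/b1.png

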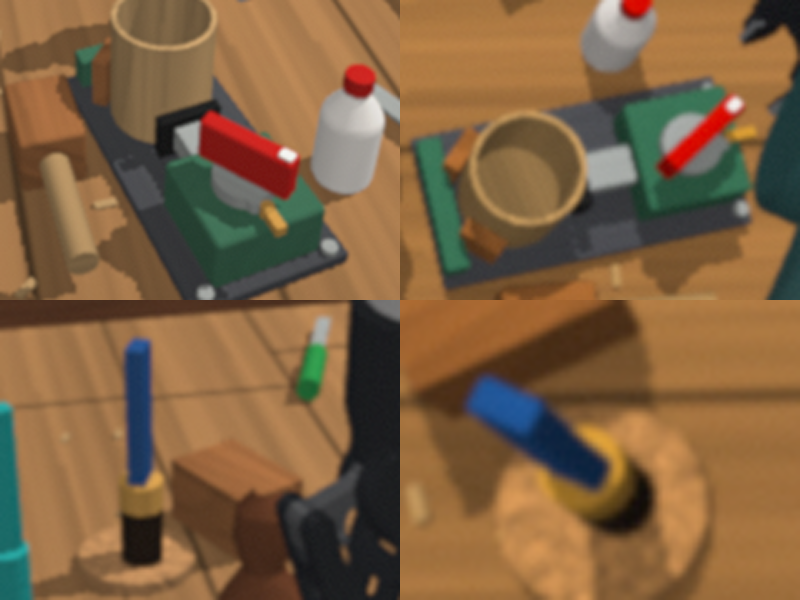

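The bar now lies diagonally (white end at (735,103)), so it appears clicked. The cup is against the V-stop, and the brush handle's top face has corners near (466,405), (485,375), (545,405) and (525,440).

```bash
python3 - <<'E'
from h import *
p,c=cam('top');q,d=cam('side')
k=lambda X,Y,z:plane(c,290+(X-400)*.35,130+Y*.35,z)
a,b=k(735,98,.109),k(672,162,.109);print('knob',a,b,np.degrees(np.arctan2(*(a-b)[1::-1])))
s=lambda X,Y,z:plane(d,240+X/2,250+Y/2,z)
a,b=s(296,152,.109),s(205,116,.109);print('knob side',a,b,np.degrees(np.arctan2(*(a-b)[1::-1])))
print('cup',k(528,168,.117),s(163,10,.117))
h=lambda X,Y:plane(c,130+(X-400)/5,165+(Y-300)/5,.204)
C=[h(466,407),h(485,375),h(546,405),h(526,441)];print('handle',np.round(C,4),np.mean(C,0))
for i in range(4):
    v=C[i]-C[i-1];print(np.linalg.norm(v),np.degrees(np.arctan2(v[1],v[0])))
E
```

```text
knob [ 0.60492259 -0.3083506   0.109     ] [ 0.55606132 -0.25697111  0.109     ] -46.43906519236993
knob side [ 0.60756409 -0.30282985  0.109     ] [ 0.55574847 -0.25687186  0.109     ] -41.571499118096035
cup [ 0.55173657 -0.14702571  0.117     ] [ 0.5541202  -0.14012261  0.117     ]
handle [[0.544  0.2317 0.204 ]
 [0.5564 0.2249 0.204 ]
 [0.5442 0.2014 0.204 ]
 [0.5303 0.2086 0.204 ]] [0.54374226 0.2166284  0.204     ]
0.02683793874056946 59.38556001016444
0.014131593151024247 -28.774862830798742
0.026455449274160617 -117.41830960547733
0.01562395808823319 152.60439403200914
```

Request:
{"name": "drive_tool", "arguments": {
  "increments": [
    {"delta_pos": [0,0,0],"turn": 0.1,"jaw": 0},
    {"delta_pos": [0,0,0],"turn": 0.1,"jaw": 0},
    {"delta_pos": [0,0,0],"turn": 0.1,"jaw": 0},
    {"delta_pos": [0,0,0],"turn": 0.1,"jaw": 0},
    {"delta_pos": [0,0,0],"turn": 0.1,"jaw": 0},
    {"delta_pos": [0,0,0],"turn": 0.1,"jaw": 0},
    {"delta_pos": [0,0,0],"turn": 0.1,"jaw": 0},
    {"delta_pos": [0,0,0],"turn": 0.1,"jaw": 0}
  ]
}}

```text
time: 6.1
tool_pos: [0.5796, -0.2794, 0.4047]
tcp_rot: [-2.702, -1.594, 0.004]
wrist_force: [0.1, 0.2, -0.6]
width: 0.502
grip_force: 0.0
```

Request:
{"name": "drive_tool", "arguments": {
  "increments": [
    {"delta_pos": [32.3,-20.7,0],"turn": 0,"jaw": 0},
    {"delta_pos": [32.3,-20.7,0],"turn": 0,"jaw": 0},
    {"delta_pos": [32.3,-20.7,0],"turn": 0,"jaw": 0},
    {"delta_pos": [32.3,-20.7,0],"turn": 0,"jaw": 0},
    {"delta_pos": [32.3,-20.7,0],"turn": 0,"jaw": 0},
    {"delta_pos": [32.3,-20.7,0],"turn": 0,"jaw": 0},
    {"delta_pos": [32.3,-20.7,0],"turn": 0,"jaw": 0},
    {"delta_pos": [32.3,-20.7,0],"turn": 0,"jaw": 0}
  ]
}}

```text
time: 6.77
tool_pos: [0.5575, 0.0282, 0.4052]
tcp_rot: [-2.7, -1.602, 0.006]
wrist_force: [0.4, 0.9, 0.0]
width: 0.503
grip_force: 0.0
```

Request:
{"name": "drive_tool", "arguments": {
  "increments": [
    {"delta_pos": [32.3,-20.7,0],"turn": 0,"jaw": 0},
    {"delta_pos": [32.3,-20.7,0],"turn": 0,"jaw": 0},
    {"delta_pos": [32.3,-20.7,0],"turn": 0,"jaw": 0},
    {"delta_pos": [32.3,-20.7,0],"turn": 0,"jaw": 0},
    {"delta_pos": [32.3,-20.7,0],"turn": 0,"jaw": 0},
    {"delta_pos": [0,0,0],"turn": 0,"jaw": 0},
    {"delta_pos": [0,0,0],"turn": 0,"jaw": 0}
  ]
}}

```text
time: 7.35
tool_pos: [0.5443, 0.2196, 0.4051]
tcp_rot: [-2.698, -1.608, 0.007]
wrist_force: [0.3, -0.1, -0.5]
width: 0.501
grip_force: 0.0
```

```bash
python3 - <<'E'
from h import *
q,d=cam('side');p,c=cam('top')
s=bot.read_state();print(s['tool_pos'],s['tcp_rot'],s['q'])
r=lambda i:cv2.resize(i,(400,300),interpolation=cv2.INTER_CUBIC)
cv2.imwrite('pics/b2.png',np.hstack([r(q[50:215,190:410]),r(p[130:235,100:240])])[:,:,::-1])
print(proj(d,s['tool_pos']-[0,0,.173]),proj(d,[.5437,.2166,.204]))
E
```

```text
[0.54488032 0.21736731 0.40577689] [-2.70123835 -1.60373079  0.00549879] [ 3.37284701e-01  9.84152552e-02  1.79575374e+00 -5.73844087e-04
  1.25088506e+00  8.36710836e-01]
(np.float64(277.6174430458416), np.float64(112.6373799721667)) (np.float64(277.4286848665109), np.float64(125.40234114266538))
```

View pics/b2.png

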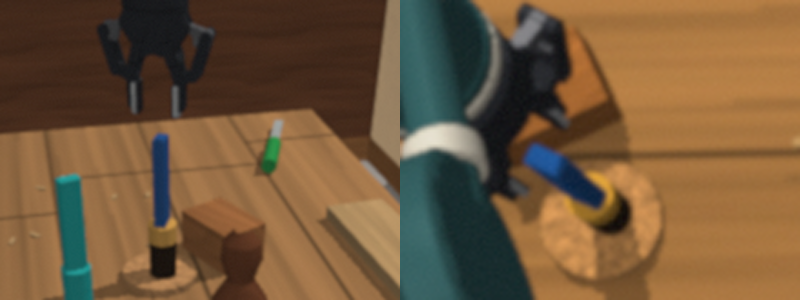

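The fingers are centred above the brush handle in both views. Next I descend 75 mm, grip and lift.

Request:
{"name": "drive_tool", "arguments": {
  "increments": [
    {"delta_pos": [0,0,35],"turn": 0,"jaw": 0},
    {"delta_pos": [0,0,30],"turn": 0,"jaw": 0},
    {"delta_pos": [0,0,10],"turn": 0,"jaw": 0},
    {"delta_pos": [0,0,0],"turn": 0,"jaw": 0},
    {"delta_pos": [0,0,0],"turn": 0,"jaw": -1},
    {"delta_pos": [0,0,0],"turn": 0,"jaw": -1},
    {"delta_pos": [0,0,0],"turn": 0,"jaw": -1},
    {"delta_pos": [0,0,0],"turn": 0,"jaw": -1}
  ],
  "grip_force": 50
}}

```text
time: 8.12
tool_pos: [0.5461, 0.2178, 0.3347]
tcp_rot: [2.702, 1.602, 0.005]
wrist_force: [0.5, 0.2, 2.0]
width: 0.175
grip_force: 53.1
```

Request:
{"name": "drive_tool", "arguments": {
  "increments": [
    {"delta_pos": [0,0,0],"turn": 0,"jaw": -1},
    {"delta_pos": [0,0,0],"turn": 0,"jaw": -1},
    {"delta_pos": [0,0,0],"turn": 0,"jaw": -1},
    {"delta_pos": [0,0,0],"turn": 0,"jaw": -1}
  ]
}}

```text
time: 8.45
tool_pos: [0.5461, 0.218, 0.3347]
tcp_rot: [2.701, 1.603, 0.005]
wrist_force: [0.2, 0.4, 6.3]
width: 0.182
grip_force: 53.7
```

Request:
{"name": "drive_tool", "arguments": {
  "increments": [
    {"delta_pos": [0,0,-15],"turn": 0,"jaw": -1},
    {"delta_pos": [0,0,-33],"turn": 0,"jaw": -1},
    {"delta_pos": [0,0,-35],"turn": 0,"jaw": -1},
    {"delta_pos": [0,0,-35],"turn": 0,"jaw": -1},
    {"delta_pos": [0,0,-35],"turn": 0,"jaw": -1},
    {"delta_pos": [0,0,-35],"turn": 0,"jaw": -1},
    {"delta_pos": [0,0,-32],"turn": 0,"jaw": -1},
    {"delta_pos": [0,0,0],"turn": 0,"jaw": -1}
  ]
}}

```text
time: 9.12
tool_pos: [0.5457, 0.218, 0.5615]
tcp_rot: [2.7, 1.602, 0.02]
wrist_force: [1.3, 1.3, 0.1]
width: 0.183
grip_force: 52.7
```

Request:
{"name": "drive_tool", "arguments": {
  "increments": [
    {"delta_pos": [-31.4,17.9,0],"turn": 0,"jaw": -1},
    {"delta_pos": [-31.4,17.9,0],"turn": 0,"jaw": -1},
    {"delta_pos": [-31.4,17.9,0],"turn": 0,"jaw": -1},
    {"delta_pos": [-31.4,17.9,0],"turn": 0,"jaw": -1},
    {"delta_pos": [-31.4,17.9,0],"turn": 0,"jaw": -1},
    {"delta_pos": [-31.4,17.9,0],"turn": 0,"jaw": -1},
    {"delta_pos": [-31.4,17.9,0],"turn": 0,"jaw": -1},
    {"delta_pos": [-31.4,17.9,0],"turn": 0,"jaw": -1}
  ]
}}

```text
time: 9.78
tool_pos: [0.5501, -0.0729, 0.5517]
tcp_rot: [-2.701, -1.603, 0.001]
wrist_force: [0.7, -0.7, -1.2]
width: 0.179
grip_force: 52.7
```

Request:
{"name": "drive_tool", "arguments": {
  "increments": [
    {"delta_pos": [-31.4,17.9,0],"turn": 0,"jaw": -1},
    {"delta_pos": [-31.4,17.9,0],"turn": 0,"jaw": -1},
    {"delta_pos": [0,0,35],"turn": 0,"jaw": -1},
    {"delta_pos": [0,0,35],"turn": 0,"jaw": -1},
    {"delta_pos": [0,0,0],"turn": 0,"jaw": -1},
    {"delta_pos": [0,0,0],"turn": 0,"jaw": -1},
    {"delta_pos": [0,0,0],"turn": 0,"jaw": -1}
  ]
}}

```text
time: 10.37
tool_pos: [0.5523, -0.1434, 0.4838]
tcp_rot: [2.701, 1.603, 0.001]
wrist_force: [0.0, 0.0, -0.5]
width: 0.18
grip_force: 52.6
```

```bash
python3 - <<'E'
from h import *
q,d=cam('side');p,c=cam('top')
s=bot.read_state();print(s['tool_pos'],s['tcp_rot'],s['q'],s['wrist_force'])
r=lambda i:cv2.resize(i,(400,300),interpolation=cv2.INTER_CUBIC)
cv2.imwrite('pics/c1.png',np.hstack([cv2.resize(q[110:350,220:420],(500,600)),cv2.copyMakeBorder(cv2.resize(p[130:235,290:390],(300,315)),0,285,0,0,cv2.BORDER_CONSTANT)])[:,:,::-1])
t=s['tool_pos'];print('bristle end expected side px',proj(d,t-[0,0,.3227]),'head/ferrule',proj(d,t-[0,0,.2727]), 'top',proj(c,t-[0,0,.3227]))
print('cup rim',proj(d,[.552,-.143,.117]))
E
```

```text
[ 0.55274883 -0.14330695  0.48590941] [2.69797519 1.60230905 0.00528246] [-2.97301787e-01  2.52689216e-02  1.72675847e+00  1.69431346e-05
  1.38457707e+00  2.01657266e-01] [-0.28054378 -0.19243727 -1.36806783]
bristle end expected side px (np.float64(322.074461500968), np.float64(233.44958726090016)) head/ferrule (np.float64(323.11991677915245), np.float64(206.88350154218622)) top (np.float64(336.3325020594246), np.float64(183.29275768734016))
cup rim (np.float64(320.6890588680032), np.float64(256.2202423152053))
```

View pics/c1.png

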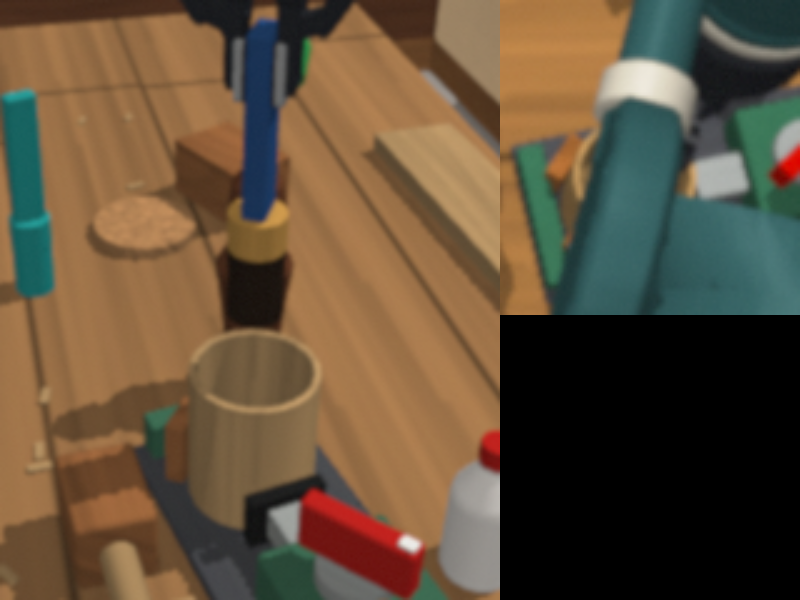

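Side view: the brush hangs upright over the cup's mouth (bristles at about (253,300), rim centre (255,370)). I will go down.

Request:
{"name": "drive_tool", "arguments": {
  "increments": [
    {"delta_pos": [0,0,30],"turn": 0,"jaw": -1},
    {"delta_pos": [0,0,30],"turn": 0,"jaw": -1},
    {"delta_pos": [0,0,30],"turn": 0,"jaw": -1},
    {"delta_pos": [0,0,25],"turn": 0,"jaw": -1},
    {"delta_pos": [0,0,12],"turn": 0,"jaw": -1},
    {"delta_pos": [0,0,0],"turn": 0,"jaw": -1},
    {"delta_pos": [0,0,0],"turn": 0,"jaw": -1}
  ]
}}

```text
time: 11.05
tool_pos: [0.5527, -0.1435, 0.3573]
tcp_rot: [2.7, 1.603, 0.002]
wrist_force: [0.5, 0.2, -1.0]
width: 0.181
grip_force: 52.6
```

Request:
{"name": "drive_tool", "arguments": {
  "increments": [
    {"delta_pos": [0,0,5],"turn": 0,"jaw": -1},
    {"delta_pos": [0,0,5],"turn": 0,"jaw": -1},
    {"delta_pos": [0,0,2],"turn": 0,"jaw": -1},
    {"delta_pos": [0,0,0],"turn": 0,"jaw": -1},
    {"delta_pos": [0,0,0],"turn": 0,"jaw": -1}
  ]
}}

```text
time: 11.47
tool_pos: [0.552, -0.1437, 0.344]
tcp_rot: [2.702, 1.603, 0.0]
wrist_force: [0.1, -0.1, -1.3]
width: 0.181
grip_force: 52.6
```

Request:
{"name": "drive_tool", "arguments": {
  "increments": [
    {"delta_pos": [0,0,-25],"turn": 0,"jaw": -1},
    {"delta_pos": [0,0,-27],"turn": 0,"jaw": -1},
    {"delta_pos": [0,0,0],"turn": 0,"jaw": -1},
    {"delta_pos": [0,0,0],"turn": 0,"jaw": -1}
  ]
}}

```text
time: 11.8
tool_pos: [0.5528, -0.144, 0.3984]
tcp_rot: [2.698, 1.601, 0.006]
wrist_force: [-0.5, 0.2, -1.6]
width: 0.179
grip_force: 52.6
```

Request:
{"name": "drive_tool", "arguments": {
  "increments": [
    {"delta_pos": [0,0,20],"turn": 0,"jaw": -1},
    {"delta_pos": [0,0,20],"turn": 0,"jaw": -1},
    {"delta_pos": [0,0,11],"turn": 0,"jaw": -1},
    {"delta_pos": [0,0,0],"turn": 0,"jaw": -1},
    {"delta_pos": [0,0,0],"turn": 0,"jaw": -1},
    {"delta_pos": [0,0,0],"turn": 0,"jaw": -1}
  ]
}}

```text
time: 12.3
tool_pos: [0.5516, -0.1436, 0.3438]
tcp_rot: [-2.701, -1.602, 0.002]
wrist_force: [-0.5, 0.0, -1.9]
width: 0.182
grip_force: 52.6
```

Request:
{"name": "drive_tool", "arguments": {
  "increments": [
    {"delta_pos": [0,0,-20],"turn": 0,"jaw": -1},
    {"delta_pos": [0,0,-35],"turn": 0,"jaw": -1},
    {"delta_pos": [0,0,-35],"turn": 0,"jaw": -1},
    {"delta_pos": [0,0,-35],"turn": 0,"jaw": -1},
    {"delta_pos": [0,0,-35],"turn": 0,"jaw": -1},
    {"delta_pos": [0,0,-35],"turn": 0,"jaw": -1},
    {"delta_pos": [0,0,-13],"turn": 0,"jaw": -1},
    {"delta_pos": [0,0,0],"turn": 0,"jaw": -1}
  ]
}}

```text
time: 12.97
tool_pos: [0.5523, -0.1438, 0.5576]
tcp_rot: [2.696, 1.599, 0.009]
wrist_force: [0.5, -0.5, -1.5]
width: 0.182
grip_force: 52.7
```

Request:
{"name": "drive_tool", "arguments": {
  "increments": [
    {"delta_pos": [31.4,-18.5,0],"turn": 0,"jaw": -1},
    {"delta_pos": [31.4,-18.5,0],"turn": 0,"jaw": -1},
    {"delta_pos": [31.4,-18.5,0],"turn": 0,"jaw": -1},
    {"delta_pos": [31.4,-18.5,0],"turn": 0,"jaw": -1},
    {"delta_pos": [31.4,-18.5,0],"turn": 0,"jaw": -1},
    {"delta_pos": [31.4,-18.5,0],"turn": 0,"jaw": -1},
    {"delta_pos": [31.4,-18.5,0],"turn": 0,"jaw": -1},
    {"delta_pos": [31.4,-18.5,0],"turn": 0,"jaw": -1}
  ]
}}

```text
time: 13.63
tool_pos: [0.5418, 0.1494, 0.5489]
tcp_rot: [-2.701, -1.602, 0.008]
wrist_force: [0.6, -0.5, -1.5]
width: 0.178
grip_force: 52.6
```

Request:
{"name": "drive_tool", "arguments": {
  "increments": [
    {"delta_pos": [31.4,-18.5,0],"turn": 0,"jaw": -1},
    {"delta_pos": [31.4,-18.5,0],"turn": 0,"jaw": -1},
    {"delta_pos": [0,0,0],"turn": 0,"jaw": -1},
    {"delta_pos": [0,0,35],"turn": 0,"jaw": -1},
    {"delta_pos": [0,0,35],"turn": 0,"jaw": -1},
    {"delta_pos": [0,0,35],"turn": 0,"jaw": -1},
    {"delta_pos": [0,0,35],"turn": 0,"jaw": -1},
    {"delta_pos": [0,0,30],"turn": 0,"jaw": -1}
  ]
}}

```text
time: 14.3
tool_pos: [0.5383, 0.2197, 0.3768]
tcp_rot: [-2.701, -1.602, 0.01]
wrist_force: [-0.4, -0.3, -1.4]
width: 0.178
grip_force: 52.6
```

Request:
{"name": "drive_tool", "arguments": {
  "increments": [
    {"delta_pos": [0,0,20],"turn": 0,"jaw": -1},
    {"delta_pos": [0,0,0],"turn": 0,"jaw": -1},
    {"delta_pos": [0,0,0],"turn": 0,"jaw": -1},
    {"delta_pos": [0,0,0],"turn": 0,"jaw": -1}
  ]
}}

```text
time: 14.63
tool_pos: [0.5403, 0.2204, 0.3628]
tcp_rot: [2.702, 1.603, -0.0]
wrist_force: [0.8, 0.1, -1.1]
width: 0.18
grip_force: 52.7
```

```bash
python3 - <<'E'
from h import *
q,d=cam('side');p,c=cam('top')
s=bot.read_state();print(s['tool_pos'],s['wrist_force'])
r=lambda i:cv2.resize(i,(400,300),interpolation=cv2.INTER_CUBIC)
cv2.imwrite('pics/d1.png',np.hstack([r(q[110:215,210:350]),r(q[220:400,240:480])])[:,:,::-1])
E
```

```text
[0.54086231 0.22072655 0.36471003] [-1.06521055  0.81263148 -0.827379  ]
```

View pics/d1.png

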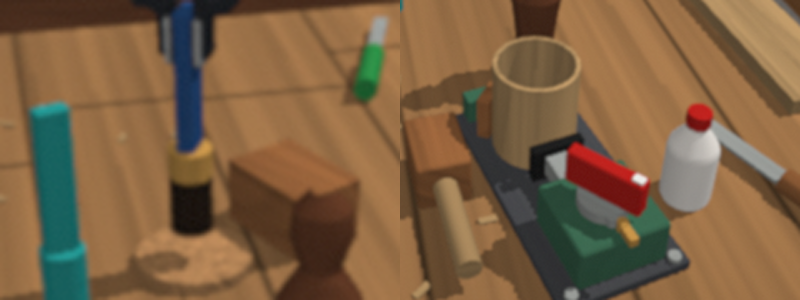

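The brush hangs upright above the coaster, and the vise is still clicked with the cup in place. I lower gently.

Request:
{"name": "drive_tool", "arguments": {
  "increments": [
    {"delta_pos": [0,0,14],"turn": 0,"jaw": -1},
    {"delta_pos": [0,0,10],"turn": 0,"jaw": -1},
    {"delta_pos": [0,0,3],"turn": 0,"jaw": -1},
    {"delta_pos": [0,0,1],"turn": 0,"jaw": -1},
    {"delta_pos": [0,0,0],"turn": 0,"jaw": -1},
    {"delta_pos": [0,0,0],"turn": 0,"jaw": -1}
  ]
}}

```text
time: 15.23
tool_pos: [0.5403, 0.2207, 0.3353]
tcp_rot: [2.702, 1.603, 0.001]
wrist_force: [0.6, 0.4, -1.0]
width: 0.18
grip_force: 52.5
```

Request:
{"name": "drive_tool", "arguments": {
  "increments": [
    {"delta_pos": [0,0,1],"turn": 0,"jaw": -1},
    {"delta_pos": [0,0,1],"turn": 0,"jaw": -1},
    {"delta_pos": [0,0,0],"turn": 0,"jaw": -1},
    {"delta_pos": [0,0,0],"turn": 0,"jaw": -1}
  ]
}}

```text
time: 15.57
tool_pos: [0.5405, 0.2208, 0.3338]
tcp_rot: [2.702, 1.603, 0.003]
wrist_force: [-0.5, 0.7, 4.7]
width: 0.179
grip_force: 53.3
```

Request:
{"name": "drive_tool", "arguments": {
  "increments": [
    {"delta_pos": [0,0,0],"turn": 0,"jaw": -0.55},
    {"delta_pos": [0,0,0],"turn": 0,"jaw": -0.4},
    {"delta_pos": [0,0,0],"turn": 0,"jaw": -0.2},
    {"delta_pos": [0,0,0],"turn": 0,"jaw": 0},
    {"delta_pos": [0,0,0],"turn": 0,"jaw": 0},
    {"delta_pos": [0,0,-10],"turn": 0,"jaw": 0},
    {"delta_pos": [0,0,-25],"turn": 0,"jaw": 0},
    {"delta_pos": [0,0,-35],"turn": 0,"jaw": 0}
  ]
}}

```text
time: 16.23
tool_pos: [0.5389, 0.2201, 0.4001]
tcp_rot: [-2.701, -1.602, 0.012]
wrist_force: [-0.2, 0.1, 0.0]
width: 0.498
grip_force: 0.0
```

Request:
{"name": "drive_tool", "arguments": {
  "increments": [
    {"delta_pos": [0,0,-35],"turn": 0,"jaw": 0},
    {"delta_pos": [0,0,-25],"turn": 0,"jaw": 0},
    {"delta_pos": [0,0,0],"turn": 0,"jaw": 0},
    {"delta_pos": [0,0,0],"turn": 0,"jaw": 0},
    {"delta_pos": [0,0,0],"turn": 0,"jaw": 0}
  ]
}}

```text
time: 16.65
tool_pos: [0.5398, 0.2205, 0.4627]
tcp_rot: [2.702, 1.603, -0.0]
wrist_force: [0.0, 0.2, -1.9]
width: 0.503
grip_force: 0.0
```

```bash
python3 - <<'E'
from h import *
q,d=cam('side');p,c=cam('top')
s=bot.read_state();print(s['tool_pos'],s['wrist_force'])
r=lambda i:cv2.resize(i,(400,300),interpolation=cv2.INTER_CUBIC)
cv2.imwrite('pics/e1.png',np.hstack([r(q[110:215,210:350]),r(p[130:235,290:430])])[:,:,::-1])
E
```

```text
[0.53962606 0.2204089  0.46095693] [-0.23140778 -0.8410794  -0.44327462]
```

View pics/e1.png

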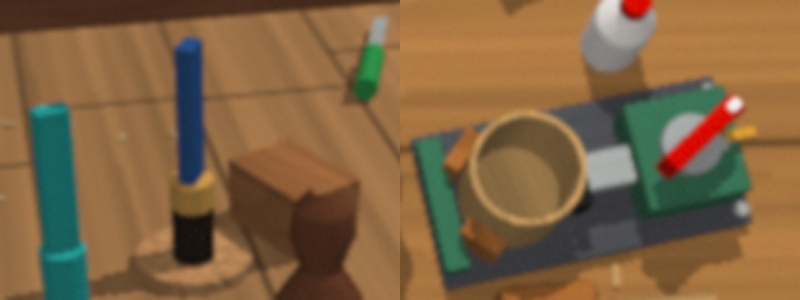

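The brush stands upright on the coaster (base at (193,255)). The cup rim at (528,170) and the knob at (702,137) are unchanged, so I hand in.

```bash
python3 -c "
from workcell import bot
print(bot.finish_job())"
```

```text
the job is handed in; nothing more can be done
None
```

I handed the job in at about 17 s: the knob was turned past its detent, the cup scrubbed down, up and down again, and the brush stood upright on its coaster. The last pictures show the knob unmoved and the cup still in the V-stop, but the hand-in returned no verdict.

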